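Find which way the canister cap unlocks and hold it off

ROBOT

A 6-joint arm with a two-finger parallel gripper is mounted at the origin on a cart in front of the work surface, level with it; the furniture and walls round the work are solid. World frame = base frame: x ahead of the robot, y to its left, z up, the work surface at z = 0. Lengths are in m, angles in rad, forces in N, time in s.
With the tool pointing down it reaches from about 0.3 to 0.775 m from the base axis. Payload 14.6 kg.
Tool frame: the origin (TCP) lies midway between the tips of the shut fingers; the grasp point (between the pads) lies 19 mm behind it (grasp_offset is the distance from the TCP to the grasp point, in m); z points along the fingers, y is the line along which they close (so a half turn about z gives the same grasp; the last joint's range is limited). The gripper opens to 94 mm and grips with 3 to 60 N. Pads are 16 mm wide; open, the fingers measure 119 mm over their backs; the gripper's body (75 mm by 177 mm) begins 78 mm behind the grasp point.
Start: joints at [-1.338, 0.3, 1.521, -0, 1.321, -0.067], TCP at [0.162, -0.525, 0.173] pointing down, gripper open.
Joint ranges: [-3.03, 3.03], [-0.79, 2.21], [0.23, 2.52], [-1.04, 4.18], [0, 3.07], [-2.55, 2.55]. Speed limits (rad/s): [2.22, 2.22, 2.57, 3.14, 3.14, 3.14].

INTERFACE

Orientations are given as [roll, pitch, yaw] about the fixed x, y, z axes, in that order (R = Rz(yaw) Ry(pitch) Rx(roll)).
In Python, from station import * gives the robot as it stands. The module is installed in compiled form; this text tells all that it offers.
- The arm moves only by the tool send_rows, never from a script. Its argument "rows" is a list of rows, each an object of numbers: "dx", "dy", "dz": the shift along the tool's x, y, z in mm; "roll": the turn about the tool's z in degrees; "jaw": the closure, from -1 (fully open) to 1 (shut). In form: [{"dx": .., "dy": .., "dz": .., "roll": .., "jaw": ..}, ...]. A call has 1 to 12 rows; each row shifts and turns the commanded pose from where the row before left it, along the tool's axes as they then stand; what a row does not reach is not made up. A row lasts 1/12 s, in which the tool goes at most 41.7 mm and 7.16 degrees, less where a joint would pass 70% of its speed; a pose out of reach is approached as far as the arm can. A call is refused whole if a number of a shift passes 41.7 or a number of a turn 7.16, either way. A call with a gripper value outside its range is refused whole. The fingers move at their own pace and stop on an object; "force" is the grip in N (left out, the last holds). Time passes only in rows, so rows that do not move let the fingers close. It gives the time, the measured TCP pose, the force, the opening and the grip force at its end, in the units of the state.
- get_obs(): the state, without advancing time (a new reading comes with each control period).
- camera(name): name is "scene" or "side" or "wrist"; returns a dict with "frame" (400x640x3 uint8, red, green, blue), "z_map" (400x640 float32, m along the optical axis (not along the pixel's ray), 0 where there is no reading), "camera_matrix" (3x3 intrinsics, pixels), "rvec" (rotation vector, rad) and "tvec" (3), from world to camera coordinates, as OpenCV has them. Camera axes: x right, y down, z forward; pixel columns grow to the right and rows downward; lengths in m; the calibration is good to about 2 mm. A picture is of the moment at which its call begins.
- hand_in(): hands the job in; it is judged then, once.
The state is a dict: "time_s": time; "qpos": joint angles; "joint_vel": joint speeds; "tau": joint torques, N m; "ee_pos": TCP position; "eef_rot": TCP orientation; "force": force on the tool from outside, world axes, zero at the start; "moment": the same for the moment, N m; "grip_width": finger opening in m; "grip_force": force on a finger pad.
Only numpy, scipy, OpenCV 4.12 (cv2) and the standard library are available. Lean on these libraries where they do the work, as an engineer would, in place of code of your own. Each camera call takes 0.05 s, during which the arm holds its last target. There are 200 camera calls.

TASK

Take the cap off the left one of the two white canisters (left as the robot sees it) and finish while still holding the cap level, clear of the canister and a few centimetres straight above it. Nobody remembers which way this cap opens: turn it gently, and if it comes to a firm stop without coming free, turn it the other way rather than wrenching the canister round on its stuck rubber foot. Do not touch the other canister or its cap, and leave everything else standing where it is.

Things in the scene. Friction and masses are not known exactly. Their poses are not given: they have to be found in the camera images.
- cap_a: Cap of canister_a, orange-brown wood with a black knob, 0.08 to 0.17 kg, two alike. Origin: on its axis at the brim's underside, 98 mm above the worktop when seated. Brim: disc 76 mm wide, z = 0 to 6 mm. Round knob to grip: 44 mm wide, z = 6 to 42 mm. A stem, 27 mm wide with two lugs, reaches 14 mm down. z up; a red mark points along its -x. The angle the cap is turned to is its yaw.
- cap_b: Cap of canister_b, orange-brown wood with a black knob, 0.08 to 0.17 kg, two alike. Origin: on its axis at the brim's underside, 98 mm above the worktop when seated. Brim: disc 76 mm wide, z = 0 to 6 mm. Round knob to grip: 44 mm wide, z = 6 to 42 mm. A stem, 27 mm wide with two lugs, reaches 14 mm down. z up; a red mark points along its -x. The angle the cap is turned to is its yaw.
- knob_a (a point): Centre of the knob's top on cap_a. Twist lock: the cap turns about 1.3 rad between two firm stops. It starts locked, 0.1 to 0.3 rad from its closed stop; turned the other way it is free to be lifted straight out in the last 0.4 rad before its open stop (1.0 to 1.2 rad from the start). Locked, it lifts 2 mm at most. Some caps open anticlockwise, some clockwise; it cannot be seen.
- knob_b (a point): Centre of the knob's top on cap_b. Twist lock: the cap turns about 1.3 rad between two firm stops. It starts locked, 0.1 to 0.3 rad from its closed stop; turned the other way it is free to be lifted straight out in the last 0.4 rad before its open stop (1.0 to 1.2 rad from the start). Locked, it lifts 2 mm at most. Some caps open anticlockwise, some clockwise; it cannot be seen.
- canister_a: Foot of canister a, one of two alike: white, round, 84 mm diameter, rim 98 mm above the worktop, with a wooden band, on a rubber foot of 92 mm diameter stuck to the worktop. Origin: on its axis, on the worktop; z up. Its cap starts centred on it. The mouth under the cap is 33 mm wide with two notches for the lugs.
- canister_b: Foot of canister b, one of two alike: white, round, 84 mm diameter, rim 98 mm above the worktop, with a wooden band, on a rubber foot of 92 mm diameter stuck to the worktop. Origin: on its axis, on the worktop; z up. Its cap starts centred on it. The mouth under the cap is 33 mm wide with two notches for the lugs.
- drum_a (a joint): How far canister a has twisted on its stuck rubber foot (rad, positive anticlockwise from above). 0 at rest; it springs back with 5 N m per rad, so it shows the torque on the cap when the cap is at a stop. While the cap turns between its stops it stays near 0. The foot tears loose past 0.3 rad (about 17 degrees).
- drum_b (a joint): How far canister b has twisted on its stuck rubber foot (rad, positive anticlockwise from above). 0 at rest; it springs back with 5 N m per rad, so it shows the torque on the cap when the cap is at a stop. While the cap turns between its stops it stays near 0. The foot tears loose past 0.3 rad (about 17 degrees).
- blue_mug: white and blue mug, 88x117x94 mm, bystander; origin under its centre
- jam_jar: jam jar with red lid, 65 mm diameter, 97 mm high, bystander; origin under its centre
- yellow_bowl: yellow bowl, 125 mm diameter, 58 mm high, bystander; origin under its centre
There are look-alikes about, which are no part of the job. What is shaped like the cap_b but purple is not meant.

How it is judged:
On the way:
1. the left canister's cap is turned well away from where it was locked (over 30 degrees) while still sitting on its canister (((world y of canister_a above -0.085 m and angle between the x axis of cap_a and the x axis of canister_a, either way round above 0.55 rad and height (world z) of cap_a below 0.108 m and horizontal distance between cap_a and canister_a below 0.01 m) or (world y of canister_b above -0.085 m and angle between the x axis of cap_b and the x axis of canister_b, either way round above 0.55 rad and height (world z) of cap_b below 0.108 m and horizontal distance between cap_b and canister_b below 0.01 m))), for 0.1 s.
At the end, for the whole second after the job is handed in: The left cap is held by the fingers, still, level (14 degrees), within 50 mm of over its canister, brim 27 to 200 mm above the rim, not touching the canister; the other canister is still closed; mug, jar and bowl within 15 mm of where they stood (((world y of canister_a above -0.085 m and height (world z) of cap_a between 0.125 and 0.3 m and horizontal distance between cap_a and canister_a below 0.05 m and angle between cap_a's own z axis and vertical below 0.25 rad and contact force between the fingers and cap_a above 1 N and contact force between cap_a and canister_a below 0.05 N and linear speed of cap_a below 0.05 m/s and height (world z) of cap_b below 0.101 m and horizontal distance between cap_b and canister_b below 0.006 m and distance of each of blue_mug, jam_jar, yellow_bowl from where it was at the start of the episode below 0.015 m) or (world y of canister_b above -0.085 m and height (world z) of cap_b between 0.125 and 0.3 m and horizontal distance between cap_b and canister_b below 0.05 m and angle between cap_b's own z axis and vertical below 0.25 rad and contact force between the fingers and cap_b above 1 N and contact force between cap_b and canister_b below 0.05 N and linear speed of cap_b below 0.05 m/s and height (world z) of cap_a below 0.101 m and horizontal distance between cap_a and canister_a below 0.006 m and distance of each of blue_mug, jam_jar, yellow_bowl from where it was at the start of the episode below 0.015 m))); the arm keeps its last pose, push and grip.
It fails at once if a canister is wrenched round on its foot by more than 0.3 rad (value of joint any of drum_a, drum_b above 0.3 rad or value of joint any of drum_a, drum_b below -0.3 rad).
It fails at once if the robot touches the right canister or its cap ((world y of canister_a above -0.085 m and (contact force between any of the fingers, the arm and cap_b above 1 N or contact force between any of the fingers, the arm and canister_b above 1 N)) or (world y of canister_b above -0.085 m and (contact force between any of the fingers, the arm and cap_a above 1 N or contact force between any of the fingers, the arm and canister_a above 1 N))).
It fails at once if the mug, jam jar or bowl is shifted by more than 15 mm or tipped (distance of any of blue_mug, jam_jar, yellow_bowl from where it was at the start of the episode above 0.015 m or angle between any of blue_mug, jam_jar, yellow_bowl's own z axis and vertical above 0.3 rad).
It also fails if it takes over 38 s, if anything falls off the work surface, if the arm or the gripper's body presses on something with over 40 N, if the wrist force passes 120 N, or if a joint passes its speed limit or range.

## Working session

There is one attempt and no reset: what is moved stays moved. The work goes in short steps, Python scripts to look and compute and a tool call to move; the robot and the scene stay as the last step left them, time stands still between calls to the robot, and variables do not carry over. Pictures are saved under pics/ and viewed, at most 10 in all, crops included, and the job is handed in when it is done.

Besides the shell and the picture viewer there is one more tool, called after "Request:" as name([rows], argument=value, ...), one row to a line, values as JSON. send_rows: Moves the arm, as the interface text tells. Its arguments: {"type":"object","properties":{"rows":{"type":"array"},"force":{"type":"number"}},"required":["rows"]}

```bash
mkdir -p pics
cat > h.py <<'E'
from station import *
import numpy as np, cv2
def shot(n,f):
    c=camera(n); cv2.imwrite('pics/%s.png'%f,c['frame'][:,:,::-1]); np.savez('pics/%s.npz'%f,**c); return c
def pts(c):
    K=np.array(c['camera_matrix']);R=cv2.Rodrigues(np.array(c['rvec'],float))[0];t=np.array(c['tvec'],float).ravel()
    z=c['z_map'];v,u=np.mgrid[:z.shape[0],:z.shape[1]]
    P=np.stack([(u-K[0,2])/K[0,0]*z,(v-K[1,2])/K[1,1]*z,z],-1)
    return (P-t)@R
E
python3 - <<'E'
from h import *
a=shot('scene','s1');b=shot('side','d1')
print(get_obs())
E
```

```text
{'time_s': 0.1, 'qpos': array([-1.33763236e+00,  3.00412661e-01,  1.52151996e+00, -1.73955722e-05,
        1.32069803e+00, -6.66010197e-02]), 'joint_vel': array([ 0.00020798, -0.00250003, -0.00207396,  0.0002689 ,  0.00032718,
       -0.00117936]), 'tau': array([ 7.27749193e-05, -5.32644689e+01, -3.53284478e+01,  7.08851824e-02,
        2.34431477e-02, -6.50048241e-05]), 'ee_pos': array([ 0.16234195, -0.52521283,  0.17274426]), 'eef_rot': array([-3.14055583e+00, -5.22681825e-05,  2.99769271e-01]), 'force': array([ 0.08006194, -0.30856041, -1.08269675]), 'moment': array([0.02824272, 0.02971838, 0.01737349]), 'grip_force': 0.0, 'grip_width': 0.09429960214740334}
```

View pics/s1.png

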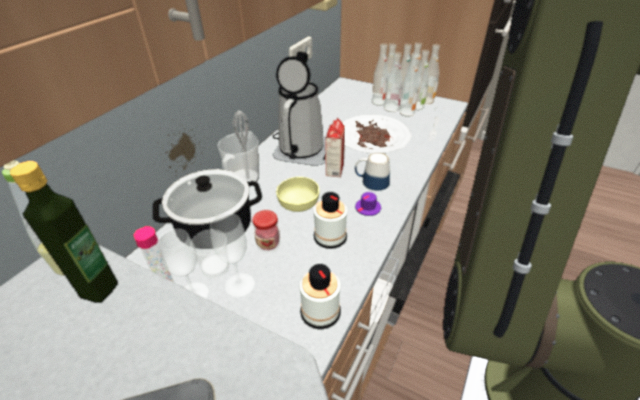

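View pics/d1.png

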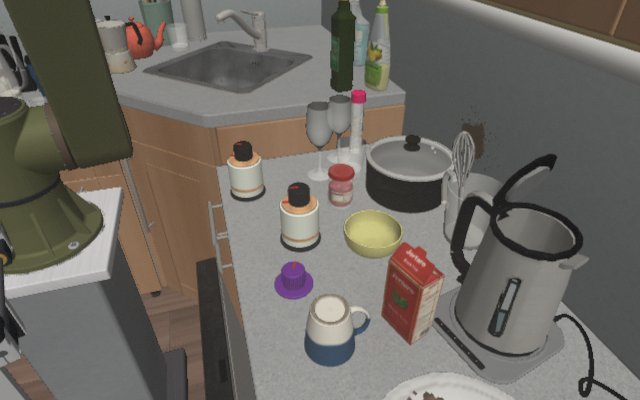

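The scene view shows canisters at about (330,220) and (320,295), with knob tops near (331,201) and (319,275). The side view has their knobs at (299,193) and (243,150). I'll locate all of them.

Run:
```python
import numpy as np,cv2
import importlib
from h import pts
from scipy.optimize import least_squares
for f,boxes in (('s1',[(300,185,365,250),(290,255,350,325)]),('d1',[(270,175,330,255),(222,135,270,205)])):
    c=dict(np.load('pics/%s.npz'%f)); P=pts(c); F=c['frame'].astype(int)
    for (a,b,e,d) in boxes:
        p=P[b:d,a:e].reshape(-1,3); q=F[b:d,a:e].reshape(-1,3)
        top=p[(p[:,2]>.134)&(p[:,2]<.146)]
        m=(p[:,2]>.045)&(p[:,2]<.09); s=p[m]
        c0=top.mean(0)
        s=s[np.hypot(*(s[:,:2]-c0[:2]).T)<.055]
        r=least_squares(lambda x:np.hypot(s[:,0]-x[0],s[:,1]-x[1])-.042,c0[:2],loss='soft_l1',f_scale=.002)
        k=p[(p[:,2]>.109)&(p[:,2]<.135)];k=k[np.hypot(*(k[:,:2]-c0[:2]).T)<.04]
        rk=least_squares(lambda x:np.hypot(k[:,0]-x[0],k[:,1]-x[1])-.022,c0[:2],loss='soft_l1',f_scale=.002)
        red=p[(q[:,0]>130)&(q[:,1]<60)&(q[:,2]<60)&(p[:,2]>.1)]
        print(f,'top',c0.round(4),len(top),'body',r.x.round(4),len(s),'knob',rk.x.round(4),len(k),'red',red.mean(0).round(3) if len(red) else None,len(red),'zmax',np.percentile(p[:,2],99).round(3))
c=dict(np.load('pics/d1.npz'));P=pts(c)
for n,(u,v) in dict(jar=(341,172),bowl=(373,240),mug=(330,310),purple=(293,270),milk=(412,265),glass=(319,110),pot=(410,160)).items(): print(n,P[v,u].round(3))
```

```text
s1 top [ 0.5573 -0.178   0.1395] 188 body [ 0.5593 -0.1823] 409 knob [ 0.5591 -0.1822] 144 red [ 0.547 -0.179  0.141] 16 zmax 0.141
s1 top [0.4712 0.0386 0.1395] 321 body [0.473  0.0357] 476 knob [0.4729 0.036 ] 187 red [0.463 0.042 0.141] 28 zmax 0.142
d1 top [ 0.5548 -0.1886  0.139 ] 232 body [ 0.5562 -0.1835] 631 knob [ 0.5561 -0.1838] 224 red [ 0.547 -0.181  0.136] 7 zmax 0.14
d1 top [0.4697 0.0291 0.1387] 146 body [0.4702 0.0345] 507 knob [0.4701 0.0342] 173 red [0.459 0.041 0.131] 4 zmax 0.14
jar [ 0.684 -0.091  0.097]
bowl [ 0.707 -0.247  0.01 ]
mug [ 0.536 -0.461  0.09 ]
purple [ 0.507 -0.328  0.056]
milk [ 0.667 -0.469  0.16 ]
glass [0.683 0.089 0.179]
pot [ 0.842 -0.128  0.125]
```

Left is the canister at (0.471, 0.035) and right is at (0.558, -0.183). Heights match at 0.140 for the knob top. I'll move over the left one at the current height.

Request:
send_rows([
  {"dx": 19, "dy": -18.5, "dz": 0, "roll": 0, "jaw": -1},
  {"dx": 19, "dy": -18.5, "dz": 0, "roll": 0, "jaw": -1},
  {"dx": 19, "dy": -18.5, "dz": 0, "roll": 0, "jaw": -1},
  {"dx": 19, "dy": -18.5, "dz": 0, "roll": 0, "jaw": -1},
  {"dx": 19, "dy": -18.5, "dz": 0, "roll": 0, "jaw": -1},
  {"dx": 19, "dy": -18.5, "dz": 0, "roll": 0, "jaw": -1},
  {"dx": 19, "dy": -18.5, "dz": 0, "roll": 0, "jaw": -1},
  {"dx": 19, "dy": -18.5, "dz": 0, "roll": 0, "jaw": -1},
  {"dx": 19, "dy": -18.5, "dz": 0, "roll": 0, "jaw": -1},
  {"dx": 19, "dy": -18.5, "dz": 0, "roll": 0, "jaw": -1},
  {"dx": 19, "dy": -18.5, "dz": 0, "roll": 0, "jaw": -1},
  {"dx": 19, "dy": -18.5, "dz": 0, "roll": 0, "jaw": -1},
], force=25)

```text
time_s: 1.1
ee_pos: [0.315, -0.2448, 0.1731]
eef_rot: [-3.141, 0.0, 0.3]
force: [0.9, -0.8, 0.1]
grip_width: 0.094
grip_force: 0.0
```

Request:
send_rows([
  {"dx": 19, "dy": -18.5, "dz": 0, "roll": 0, "jaw": -1},
  {"dx": 19, "dy": -18.5, "dz": 0, "roll": 0, "jaw": -1},
  {"dx": 19, "dy": -18.5, "dz": 0, "roll": 0, "jaw": -1},
  {"dx": 19, "dy": -18.5, "dz": 0, "roll": 0, "jaw": -1},
  {"dx": 19, "dy": -18.5, "dz": 0, "roll": 0, "jaw": -1},
  {"dx": 19, "dy": -18.5, "dz": 0, "roll": 0, "jaw": -1},
  {"dx": 19, "dy": -18.5, "dz": 0, "roll": 0, "jaw": -1},
  {"dx": 19, "dy": -18.5, "dz": 0, "roll": 0, "jaw": -1},
  {"dx": 19, "dy": -18.5, "dz": 0, "roll": 0, "jaw": -1},
  {"dx": 19, "dy": -18.5, "dz": 0, "roll": 0, "jaw": -1},
  {"dx": 19, "dy": -18.5, "dz": 0, "roll": 0, "jaw": -1},
  {"dx": 19, "dy": -18.5, "dz": 0, "roll": 0, "jaw": -1},
])

```text
time_s: 2.1
ee_pos: [0.4673, 0.0348, 0.173]
eef_rot: [-3.141, 0.0, 0.3]
force: [-0.4, -0.4, -0.1]
grip_width: 0.0942
grip_force: 0.0
```

Request:
send_rows([
  {"roll": -7, "jaw": -1},
  {"roll": -7, "jaw": -1},
  {"roll": -7, "jaw": -1},
  {"roll": -7, "jaw": -1},
  {"roll": -7, "jaw": -1},
  {"roll": -7, "jaw": -1},
  {"roll": -7, "jaw": -1},
  {"roll": -7, "jaw": -1},
  {"roll": -7, "jaw": -1},
  {"roll": -7, "jaw": -1},
  {"roll": -3, "jaw": -1},
  {"roll": 0, "jaw": -1},
])

```text
invalid input at $.rows[0]: expected keys dx, dy, dz, roll, jaw
```

Run:
```python
from h import *
from scipy.optimize import least_squares
o=get_obs();print(o['time_s'],o['ee_pos'],o['eef_rot'],o['qpos'])
c=shot('wrist','w1');P=pts(c).reshape(-1,3)
t=np.array([.4715,.0352]);d=np.hypot(*(P[:,:2]-t).T)
top=P[(d<.035)&(abs(P[:,2]-.14)<.004)];print(top.mean(0),len(top),np.ptp(top,axis=0))
w=o['eef_rot'][2];e=t-o['ee_pos'][:2];print('dx,dy mm',1000*(e@[np.cos(w),np.sin(w)]),1000*(e@[np.sin(w),-np.cos(w)]))
```

```text
2.1 [0.46725112 0.03475974 0.17304534] [-3.14148553e+00  3.75754741e-04  2.99919936e-01] [-3.93244855e-03  1.17856188e-01  1.74155295e+00 -1.06499075e-05
  1.28257411e+00  1.26694699e+00]
[0.473153   0.03454357 0.14017114] 1967 [0.04495193 0.0448012  0.00679502]
dx,dy mm 4.189283017537162 0.8346985524769595
```

View pics/w1.png

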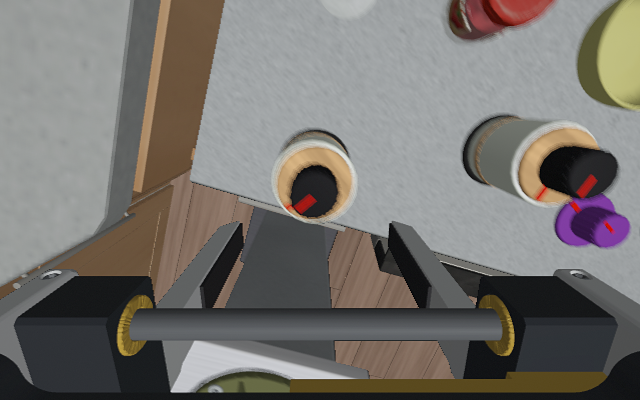

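The wrist view shows the left cap at about (315,185), with its red mark at (300,203) and the fingers clear of it. The depth centre is (0.473, 0.0345), which agrees with the earlier fits.

Request:
send_rows([
  {"dx": 4.6, "dy": 1.2, "dz": 0, "roll": -7, "jaw": -1},
  {"dx": 0, "dy": 0, "dz": 0, "roll": -7, "jaw": -1},
  {"dx": 0, "dy": 0, "dz": 0, "roll": -7, "jaw": -1},
  {"dx": 0, "dy": 0, "dz": 0, "roll": -7, "jaw": -1},
  {"dx": 0, "dy": 0, "dz": 0, "roll": -7, "jaw": -1},
  {"dx": 0, "dy": 0, "dz": 0, "roll": -7, "jaw": -1},
  {"dx": 0, "dy": 0, "dz": 0, "roll": -7, "jaw": -1},
  {"dx": 0, "dy": 0, "dz": 0, "roll": -7, "jaw": -1},
  {"dx": 0, "dy": 0, "dz": 0, "roll": -7, "jaw": -1},
  {"dx": 0, "dy": 0, "dz": 0, "roll": -7, "jaw": -1},
  {"dx": 0, "dy": 0, "dz": 0, "roll": -3, "jaw": -1},
  {"dx": 0, "dy": 0, "dz": 0, "roll": 0, "jaw": -1},
])

```text
time_s: 3.15
ee_pos: [0.4715, 0.0336, 0.173]
eef_rot: [-3.141, -0.0, 1.576]
force: [0.3, -0.3, -0.9]
grip_width: 0.0941
grip_force: 0.0
```

Run:
```python
from h import *
o=get_obs();print(o['time_s'],o['ee_pos'],o['eef_rot'],o['qpos'])
c=shot('wrist','w2');P=pts(c).reshape(-1,3)
t=np.array([.4722,.035]);d=np.hypot(*(P[:,:2]-t).T)
top=P[(d<.035)&(abs(P[:,2]-.14)<.004)];print(top.mean(0),len(top),top.min(0),top.max(0))
r=P[(d<.05)&(abs(P[:,2]-.104)<.004)];print(r.min(0),r.max(0))
```

```text
3.15 [0.47153751 0.03357455 0.17302218] [-3.14107628e+00 -1.42518147e-05  1.57641076e+00] [-6.42281679e-03  1.27475279e-01  1.73079334e+00  8.37782916e-06
  1.28384054e+00 -1.20396298e-02]
[0.47186017 0.03572727 0.14015754] 1969 [0.44956246 0.0122609  0.13601501] [0.49445317 0.05737281 0.14279304]
[ 0.43476588 -0.00331219  0.10003022] [0.51145177 0.07238603 0.10796366]
```

Request:
send_rows([
  {"dx": 1.3, "dy": 0.5, "dz": 8, "roll": 0, "jaw": -1},
  {"dx": 0, "dy": 0, "dz": 8, "roll": 0, "jaw": -1},
  {"dx": 0, "dy": 0, "dz": 8, "roll": 0, "jaw": -1},
  {"dx": 0, "dy": 0, "dz": 8, "roll": 0, "jaw": -1},
  {"dx": 0, "dy": 0, "dz": 8, "roll": 0, "jaw": -1},
  {"dx": 0, "dy": 0, "dz": 8, "roll": 0, "jaw": -1},
  {"dx": 0, "dy": 0, "dz": 8, "roll": 0, "jaw": -1},
  {"dx": 0, "dy": 0, "dz": 6, "roll": 0, "jaw": -1},
  {"dx": 0, "dy": 0, "dz": 0, "roll": 0, "jaw": -1},
])

```text
time_s: 3.95
ee_pos: [0.4716, 0.0349, 0.1099]
eef_rot: [-3.14, -0.0, 1.574]
force: [-0.9, 0.1, 0.7]
grip_width: 0.0945
grip_force: 0.0
```

Request:
send_rows([
  {"dx": 0, "dy": 0, "dz": 0, "roll": 0, "jaw": 1},
  {"dx": 0, "dy": 0, "dz": 0, "roll": 0, "jaw": 1},
  {"dx": 0, "dy": 0, "dz": 0, "roll": 0, "jaw": 1},
  {"dx": 0, "dy": 0, "dz": 0, "roll": 0, "jaw": 1},
  {"dx": 0, "dy": 0, "dz": 0, "roll": 0, "jaw": 1},
  {"dx": 0, "dy": 0, "dz": 0, "roll": 0, "jaw": 1},
  {"dx": 0, "dy": 0, "dz": 0, "roll": 0, "jaw": 1},
  {"dx": 0, "dy": 0, "dz": 0, "roll": 0, "jaw": 1},
], force=25)

```text
time_s: 4.62
ee_pos: [0.4722, 0.0349, 0.1113]
eef_rot: [3.141, -0.0, 1.574]
force: [0.7, 0.6, 0.0]
grip_width: 0.0441
grip_force: 0.0
```

Run:
```python
from h import *
print(get_obs())
```

```text
{'time_s': 4.6167, 'qpos': array([-3.55360220e-03,  1.94687870e-01,  1.80486794e+00,  4.57787262e-06,
        1.14192785e+00, -6.61651846e-03]), 'joint_vel': array([-2.08595164e-03,  1.66267085e-03,  7.03792411e-04, -2.41201782e-05,
        7.23460186e-04,  3.14495574e-04]), 'tau': array([-4.94008200e-04, -4.42473114e+01, -3.25201070e+01,  6.76002726e-02,
        1.72047067e-02,  1.50099559e-04]), 'ee_pos': array([0.47221535, 0.03492342, 0.11130829]), 'eef_rot': array([ 3.14148364e+00, -3.44227017e-06,  1.57385734e+00]), 'force': array([0.70128887, 0.60488964, 0.01942833]), 'moment': array([-0.0760808 , -0.08929517,  0.07214931]), 'grip_force': 0.0, 'grip_width': 0.044123822760722436}
```

Request:
send_rows([
  {"dx": 0, "dy": 0, "dz": 0, "roll": 0, "jaw": 1},
  {"dx": 0, "dy": 0, "dz": 0, "roll": 0, "jaw": 1},
  {"dx": 0, "dy": 0, "dz": 0, "roll": 0, "jaw": 1},
])

```text
time_s: 4.87
ee_pos: [0.4722, 0.0349, 0.1112]
eef_rot: [-3.142, 0.0, 1.574]
force: [-0.8, 0.1, 0.5]
grip_width: 0.0241
grip_force: 0.0
```

```bash
cat > g.py <<'E'
from h import *
o=get_obs();print(o['time_s'],o['ee_pos'].round(4),o['eef_rot'].round(3),'F',o['force'].round(2),'M',o['moment'].round(3),'tau6',o['tau'][5].round(3),'q6',o['qpos'][5].round(3),o['grip_force'],o['grip_width'])
E
python3 g.py
```

```text
4.8667 [0.4722 0.0349 0.1112] [-3.142  0.     1.574] F [-0.78  0.09  0.52] M [-0.002 -0.136 -0.06 ] tau6 0.0 q6 -0.007 0.0 0.024135324169612282
```

Request:
send_rows([
  {"dx": 0, "dy": 0, "dz": 0, "roll": -2, "jaw": 1},
  {"dx": 0, "dy": 0, "dz": 0, "roll": -2, "jaw": 1},
  {"dx": 0, "dy": 0, "dz": 0, "roll": -2, "jaw": 1},
])

```text
time_s: 5.12
ee_pos: [0.4722, 0.0349, 0.1112]
eef_rot: [-3.142, 0.0, 1.68]
force: [0.4, -0.1, -0.6]
grip_width: 0.004
grip_force: 0.0
```

```bash
python3 g.py
```

```text
5.1167 [0.4722 0.0349 0.1112] [-3.142  0.     1.68 ] F [ 0.35 -0.15 -0.63] M [-0.046 -0.09   0.019] tau6 0.895 q6 -0.113 0.0 0.004018266220183339
```

The opening fell to 4 mm, so the knob isn't between the pads. I'll look before moving again.

```bash
python3 - <<'E'
from h import *
a=shot('scene','s3');b=shot('side','d3');w=shot('wrist','w3')
def crop(c,u0,v0,u1,v1):return cv2.resize(c['frame'][v0:v1,u0:u1,::-1],(400,300),interpolation=cv2.INTER_CUBIC)
im=np.vstack([np.hstack([crop(a,240,180,400,300+0),crop(b,170,90,330,210)]),np.hstack([crop(w,0,0,640,400),crop(a,0,0,640,400)])])
cv2.imwrite('pics/m3.png',im)
E
python3 g.py
```

```text
5.2667 [0.4722 0.0349 0.1112] [-3.142 -0.     1.678] F [-0.45 -0.21 -0.28] M [-0.072 -0.098 -0.003] tau6 -0.385 q6 -0.111 0.0 0.0006449506978374302
```

View pics/m3.png

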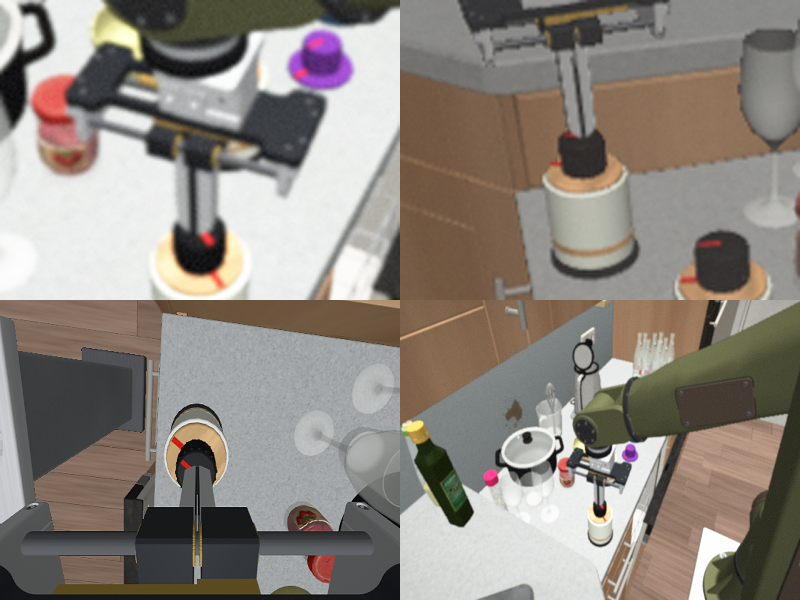

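The fingers look shut, either at or inside the knob top, around (600,135) in the mosaic. I'll check the real finger geometry against the depth map.

Run:
```python
import numpy as np,cv2
from h import pts
for f in('d3','w3','s3'):
    c=dict(np.load('pics/%s.npz'%f));P=pts(c);F=c['frame']
    d=np.hypot(P[...,0]-.4722,P[...,1]-.035)
    for z in np.arange(.09,.24,.01):
        m=(d<.05)&(abs(P[...,2]-z)<.005)
        if m.sum()>2:
            q=P[m];print(f,round(z,3),m.sum(),'x',q[:,0].min().round(3),q[:,0].max().round(3),'y',q[:,1].min().round(3),q[:,1].max().round(3),'rgb',F[m].mean(0).round())
def crop(f,u0,v0,u1,v1):
    return cv2.resize(np.load('pics/%s.npz'%f)['frame'][v0:v1,u0:u1,::-1],(400,400),interpolation=cv2.INTER_CUBIC)
cv2.imwrite('pics/z3.png',np.hstack([crop('d3',215,120,275,180),crop('w3',260,180,380,300)]))
```

```text
d3 0.09 126 x 0.428 0.511 y -0.01 0.033 rgb [168. 169. 158.]
d3 0.1 303 x 0.429 0.51 y -0.009 0.06 rgb [189. 159. 129.]
d3 0.11 75 x 0.435 0.495 y -0.001 0.05 rgb [79. 66. 55.]
d3 0.12 66 x 0.448 0.492 y 0.009 0.028 rgb [52. 46. 43.]
d3 0.13 69 x 0.447 0.492 y 0.011 0.034 rgb [51. 47. 43.]
d3 0.14 117 x 0.449 0.49 y 0.01 0.054 rgb [59. 50. 48.]
d3 0.15 32 x 0.458 0.483 y 0.022 0.036 rgb [125. 119. 118.]
d3 0.16 43 x 0.458 0.484 y 0.022 0.04 rgb [133. 130. 128.]
d3 0.17 45 x 0.458 0.485 y 0.021 0.039 rgb [128. 125. 124.]
d3 0.18 48 x 0.458 0.485 y 0.021 0.038 rgb [133. 130. 128.]
d3 0.19 50 x 0.458 0.486 y 0.021 0.034 rgb [127. 125. 123.]
d3 0.2 48 x 0.457 0.484 y 0.022 0.04 rgb [131. 130. 128.]
d3 0.21 55 x 0.457 0.485 y 0.021 0.044 rgb [127. 126. 125.]
d3 0.22 51 x 0.458 0.485 y 0.02 0.04 rgb [137. 135. 134.]
d3 0.23 43 x 0.458 0.485 y 0.021 0.043 rgb [138. 137. 136.]
w3 0.09 153 x 0.435 0.505 y 0.055 0.076 rgb [113. 117. 110.]
w3 0.1 3742 x 0.43 0.513 y -0.002 0.076 rgb [195. 171. 139.]
w3 0.11 774 x 0.438 0.508 y 0.007 0.071 rgb [165. 113.  81.]
w3 0.12 211 x 0.45 0.492 y 0.039 0.
[... 781 characters left out ...]
 77 x 0.451 0.493 y 0.025 0.059 rgb [48. 40. 33.]
s3 0.13 63 x 0.451 0.492 y 0.026 0.059 rgb [40. 34. 31.]
s3 0.14 210 x 0.45 0.493 y 0.018 0.059 rgb [78. 60. 60.]
s3 0.15 38 x 0.459 0.486 y 0.027 0.047 rgb [128. 128. 128.]
s3 0.16 57 x 0.459 0.487 y 0.027 0.047 rgb [150. 151. 152.]
s3 0.17 55 x 0.459 0.487 y 0.028 0.047 rgb [147. 149. 149.]
s3 0.18 60 x 0.459 0.486 y 0.026 0.048 rgb [148. 150. 150.]
s3 0.19 57 x 0.459 0.486 y 0.028 0.047 rgb [145. 147. 148.]
s3 0.2 62 x 0.459 0.487 y 0.027 0.048 rgb [145. 147. 147.]
s3 0.21 60 x 0.459 0.487 y 0.027 0.048 rgb [151. 152. 152.]
s3 0.22 22 x 0.459 0.487 y 0.042 0.047 rgb [154. 156. 156.]
s3 0.23 4 x 0.48 0.482 y 0.045 0.046 rgb [128. 126. 120.]
```

View pics/z3.png

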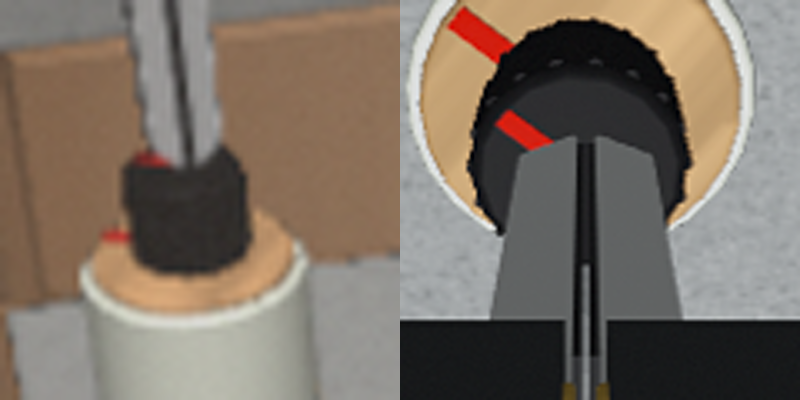

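Run:
```python
import numpy as np
from h import pts
for f,(x,y) in (('w1',(.467,.035)),('w2',(.4715,.0336)),('w3',(.4722,.035))):
    P=pts(dict(np.load('pics/%s.npz'%f)));z=P[...,2]
    d=np.hypot(P[...,0]-x,P[...,1]-y)
    m=(d<.075)&(z>.145)
    print(f,'lowest z',np.sort(z[m])[:6].round(4),'hist',np.histogram(z[m],np.arange(.14,.32,.01))[0])
P=pts(dict(np.load('pics/d3.npz')));z=P[...,2];d=np.hypot(P[...,0]-.4722,P[...,1]-.035)
m=(d<.12)&(d>.03)&(z>.15);print('body low',np.sort(z[m])[:300:30].round(3))
from station import get_obs
from scipy.spatial.transform import Rotation
print(get_obs()['time_s'])
```

```text
w1 lowest z [0.2053 0.2055 0.2055 0.2057 0.2057 0.2057] hist [   0    0    0    0    0    0  141  447  567  666  808  984 1200 1417
 1161  670 2326]
w2 lowest z [0.2055 0.2055 0.2055 0.2057 0.2057 0.2058] hist [   0    0    0    0    0    0  136  456  563  679  800  983 1223 1392
 1173  664 2349]
w3 lowest z [0.145  0.1451 0.1453 0.1453 0.1454 0.1456] hist [   65   258   312   376   467   591   542   190    10     0  3393 19138
 18212  7830    10     0     0]
body low [0.241 0.245 0.247 0.249 0.251 0.252 0.253 0.254 0.254 0.255]
5.2667
```

The visible fingertips are 32 mm higher than the reported TCP: 0.205 against 0.173 earlier, and about 0.143 now. That puts the shut fingers just above the knob, with nothing touched. The gripper body at 0.241 gives the same offset. I'll trust the cameras: reopen, turn back, and go down 32 mm more.

Request:
send_rows([
  {"dx": 0, "dy": 0, "dz": 0, "roll": 3, "jaw": -1},
  {"dx": 0, "dy": 0, "dz": 0, "roll": 3, "jaw": -1},
  {"dx": 0, "dy": 0, "dz": 0, "roll": 0, "jaw": -1},
  {"dx": 0, "dy": 0, "dz": 0, "roll": 0, "jaw": -1},
  {"dx": 0, "dy": 0, "dz": 0, "roll": 0, "jaw": -1},
  {"dx": 0, "dy": 0, "dz": 0, "roll": 0, "jaw": -1},
  {"dx": 0, "dy": 0, "dz": 0, "roll": 0, "jaw": -1},
  {"dx": 0, "dy": 0, "dz": 0, "roll": 0, "jaw": -1},
  {"dx": 0, "dy": 0, "dz": 0, "roll": 0, "jaw": -1},
  {"dx": 0, "dy": 0, "dz": 0, "roll": 0, "jaw": -1},
  {"dx": 0, "dy": 0, "dz": 0, "roll": 0, "jaw": -1},
  {"dx": 0, "dy": 0, "dz": 0, "roll": 0, "jaw": -1},
])

```text
time_s: 6.27
ee_pos: [0.4722, 0.0349, 0.1112]
eef_rot: [-3.142, -0.0, 1.574]
force: [0.6, 0.5, 0.3]
grip_width: 0.0767
grip_force: 0.0
```

Run:
```python
from h import *
print(get_obs()['grip_width'],get_obs()['ee_pos'])
P=pts(shot('wrist','w4'));z=P[...,2];d=np.hypot(P[...,0]-.4722,P[...,1]-.035)
m=(d<.075)&(z>.115)&(d>.03)
print('lowest finger z',np.sort(z[m])[:40:4].round(4))
q=P[m&(z<.2)];print(q.min(0),q.max(0), 'gap', q[q[:,0]<.472][:,0].max(), q[q[:,0]>.472][:,0].min())
```

```text
0.07674552891914088 [0.47219042 0.03493675 0.11123554]
lowest finger z [0.1427 0.1438 0.1441 0.1445 0.1447 0.145  0.145  0.1452 0.1455 0.1455]
[0.42219645 0.02522852 0.1426857 ] [0.52393973 0.04432414 0.19999713] gap 0.435092053025976 0.5112021860386667
```

The tips are at 0.143 and centred on x = 0.473. Descending 32 mm.

Request:
send_rows([
  {"dx": 0, "dy": 0, "dz": 5, "roll": 0, "jaw": -1},
  {"dx": 0, "dy": 0, "dz": 5, "roll": 0, "jaw": -1},
  {"dx": 0, "dy": 0, "dz": 5, "roll": 0, "jaw": -1},
  {"dx": 0, "dy": 0, "dz": 5, "roll": 0, "jaw": -1},
  {"dx": 0, "dy": 0, "dz": 5, "roll": 0, "jaw": -1},
  {"dx": 0, "dy": 0, "dz": 4, "roll": 0, "jaw": -1},
  {"dx": 0, "dy": 0, "dz": 2, "roll": 0, "jaw": -1},
  {"dx": 0, "dy": 0, "dz": 0, "roll": 0, "jaw": -1},
])

```text
time_s: 6.98
ee_pos: [0.472, 0.0349, 0.0797]
eef_rot: [-3.141, -0.0, 1.574]
force: [0.1, 0.5, 0.1]
grip_width: 0.0941
grip_force: 0.0
```

Request:
send_rows([
  {"dx": 0, "dy": 0, "dz": 0, "roll": 0, "jaw": 1},
  {"dx": 0, "dy": 0, "dz": 0, "roll": 0, "jaw": 1},
  {"dx": 0, "dy": 0, "dz": 0, "roll": 0, "jaw": 1},
  {"dx": 0, "dy": 0, "dz": 0, "roll": 0, "jaw": 1},
  {"dx": 0, "dy": 0, "dz": 0, "roll": 0, "jaw": 1},
  {"dx": 0, "dy": 0, "dz": 0, "roll": 0, "jaw": 1},
  {"dx": 0, "dy": 0, "dz": 0, "roll": 0, "jaw": 1},
  {"dx": 0, "dy": 0, "dz": 0, "roll": 0, "jaw": 1},
  {"dx": 0, "dy": 0, "dz": 0, "roll": 0, "jaw": 1},
  {"dx": 0, "dy": 0, "dz": 0, "roll": 0, "jaw": 1},
  {"dx": 0, "dy": 0, "dz": 0, "roll": 0, "jaw": 1},
  {"dx": 0, "dy": 0, "dz": 0, "roll": 0, "jaw": 1},
])

```text
time_s: 7.98
ee_pos: [0.4722, 0.0349, 0.0803]
eef_rot: [-3.142, -0.0, 1.574]
force: [-1.1, 0.6, 0.4]
grip_width: 0.0434
grip_force: 25.0
```

```bash
python3 g.py
```

```text
7.9833 [0.4722 0.0349 0.0803] [-3.142 -0.     1.574] F [-1.11  0.64  0.4 ] M [-0.036  0.131  0.051] tau6 0.005 q6 -0.007 25.00023273169063 0.04340707945517138
```

Gripped: 43.4 mm opening at 25 N. Now a gentle anticlockwise turn (negative roll).

Request:
send_rows([
  {"dx": 0, "dy": 0, "dz": 0, "roll": -2, "jaw": 1},
  {"dx": 0, "dy": 0, "dz": 0, "roll": -2, "jaw": 1},
  {"dx": 0, "dy": 0, "dz": 0, "roll": -2, "jaw": 1},
])

```text
time_s: 8.23
ee_pos: [0.4722, 0.035, 0.0803]
eef_rot: [3.142, -0.0, 1.68]
force: [0.1, 1.3, 1.1]
grip_width: 0.0428
grip_force: 25.0
```

```bash
python3 g.py
```

```text
8.2333 [0.4722 0.035  0.0803] [ 3.142 -0.     1.68 ] F [0.14 1.33 1.06] M [ 0.137  0.09  -0.011] tau6 0.858 q6 -0.113 25.000250623561442 0.042776971097810354
```

Request:
send_rows([
  {"dx": 0, "dy": 0, "dz": 0, "roll": -2, "jaw": 1},
  {"dx": 0, "dy": 0, "dz": 0, "roll": -2, "jaw": 1},
  {"dx": 0, "dy": 0, "dz": 0, "roll": -2, "jaw": 1},
])

```text
time_s: 8.48
ee_pos: [0.4722, 0.035, 0.0803]
eef_rot: [3.142, -0.0, 1.785]
force: [-0.5, 0.1, 1.5]
grip_width: 0.0434
grip_force: 25.0
```

```bash
python3 g.py
```

```text
8.4833 [0.4722 0.035  0.0803] [ 3.142 -0.     1.785] F [-0.48  0.11  1.48] M [ 0.028  0.053 -0.043] tau6 0.843 q6 -0.218 25.00025094486773 0.04339946488750166
```

Request:
send_rows([
  {"dx": 0, "dy": 0, "dz": 0, "roll": -2, "jaw": 1},
  {"dx": 0, "dy": 0, "dz": 0, "roll": -2, "jaw": 1},
  {"dx": 0, "dy": 0, "dz": 0, "roll": -2, "jaw": 1},
  {"dx": 0, "dy": 0, "dz": 0, "roll": 0, "jaw": 1},
])

```text
time_s: 8.82
ee_pos: [0.4722, 0.0347, 0.0803]
eef_rot: [-3.142, 0.0, 1.889]
force: [-0.6, -1.8, 1.3]
grip_width: 0.0436
grip_force: 25.0
```

```bash
python3 g.py
```

```text
8.8167 [0.4722 0.0347 0.0803] [-3.142  0.     1.889] F [-0.63 -1.81  1.27] M [-0.471  0.106 -0.21 ] tau6 -0.99 q6 -0.322 24.999749689595774 0.04362101222764533
```

Request:
send_rows([
  {"dx": 0, "dy": 0, "dz": 0, "roll": -2, "jaw": 1},
  {"dx": 0, "dy": 0, "dz": 0, "roll": -2, "jaw": 1},
  {"dx": 0, "dy": 0, "dz": 0, "roll": 0, "jaw": 1},
])

```text
time_s: 9.07
ee_pos: [0.4722, 0.0348, 0.0803]
eef_rot: [3.142, 0.0, 1.958]
force: [0.6, -2.4, 1.2]
grip_width: 0.0434
grip_force: 25.0
```

```bash
python3 g.py
```

```text
9.0667 [0.4722 0.0348 0.0803] [3.142 0.    1.958] F [ 0.64 -2.37  1.2 ] M [-0.382  0.018 -0.479] tau6 -1.279 q6 -0.391 24.99956256709993 0.04339597412331396
```

The resisting moment rises (-0.21 to -0.48 N·m) after about 0.3 rad, which is the closed stop, with drum twist about 0.1 rad. Reversing: clockwise, to about 0.85 rad past the start.

Request:
send_rows([
  {"dx": 0, "dy": 0, "dz": 0, "roll": 3, "jaw": 1},
  {"dx": 0, "dy": 0, "dz": 0, "roll": 4, "jaw": 1},
  {"dx": 0, "dy": 0, "dz": 0, "roll": 4, "jaw": 1},
  {"dx": 0, "dy": 0, "dz": 0, "roll": 4, "jaw": 1},
  {"dx": 0, "dy": 0, "dz": 0, "roll": 4, "jaw": 1},
  {"dx": 0, "dy": 0, "dz": 0, "roll": 4, "jaw": 1},
  {"dx": 0, "dy": 0, "dz": 0, "roll": 4, "jaw": 1},
  {"dx": 0, "dy": 0, "dz": 0, "roll": 3, "jaw": 1},
  {"dx": 0, "dy": 0, "dz": 0, "roll": 0, "jaw": 1},
])

```text
time_s: 9.82
ee_pos: [0.4722, 0.0349, 0.0802]
eef_rot: [3.142, 0.0, 1.43]
force: [-0.3, -0.6, 0.7]
grip_width: 0.0432
grip_force: 25.0
```

```bash
python3 g.py
```

```text
9.8167 [0.4722 0.0349 0.0802] [3.142 0.    1.43 ] F [-0.28 -0.56  0.73] M [-0.173  0.057  0.039] tau6 1.306 q6 0.137 25.00075823510997 0.043234991736669635
```

Request:
send_rows([
  {"dx": 0, "dy": 0, "dz": 0, "roll": 4, "jaw": 1},
  {"dx": 0, "dy": 0, "dz": 0, "roll": 4, "jaw": 1},
  {"dx": 0, "dy": 0, "dz": 0, "roll": 4, "jaw": 1},
  {"dx": 0, "dy": 0, "dz": 0, "roll": 4, "jaw": 1},
  {"dx": 0, "dy": 0, "dz": 0, "roll": 4, "jaw": 1},
  {"dx": 0, "dy": 0, "dz": 0, "roll": 4, "jaw": 1},
  {"dx": 0, "dy": 0, "dz": 0, "roll": 4, "jaw": 1},
  {"dx": 0, "dy": 0, "dz": 0, "roll": 4, "jaw": 1},
  {"dx": 0, "dy": 0, "dz": 0, "roll": 4, "jaw": 1},
  {"dx": 0, "dy": 0, "dz": 0, "roll": 3, "jaw": 1},
  {"dx": 0, "dy": 0, "dz": 0, "roll": 0, "jaw": 1},
])

```text
time_s: 10.73
ee_pos: [0.4722, 0.035, 0.0802]
eef_rot: [-3.142, -0.0, 0.752]
force: [-0.7, -0.5, 1.3]
grip_width: 0.0434
grip_force: 25.0
```

```bash
python3 g.py
python3 - <<'E'
from h import *
a=shot('scene','s5');w=shot('wrist','w5')
def crop(c,u0,v0,u1,v1):return cv2.resize(c['frame'][v0:v1,u0:u1,::-1],(400,400),interpolation=cv2.INTER_CUBIC)
cv2.imwrite('pics/m5.png',np.hstack([crop(a,270,220,370,320),crop(w,220,160,420,360)]))
E
```

```text
10.7333 [0.4722 0.035  0.0802] [-3.142 -0.     0.752] F [-0.7  -0.48  1.34] M [ 0.066  0.099 -0.001] tau6 1.323 q6 0.815 25.000762824201956 0.04336171017312135
```

View pics/m5.png

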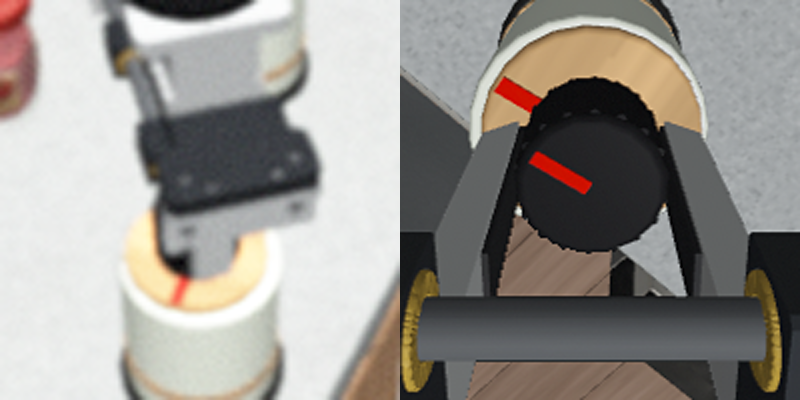

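The pads hold the knob, and the brim mark at (180,290) in the left crop has turned with the gripper. The moment is about 0. I'll turn slightly more, then try a gentle lift.

Request:
send_rows([
  {"dx": 0, "dy": 0, "dz": 0, "roll": 3, "jaw": 1},
  {"dx": 0, "dy": 0, "dz": 0, "roll": 2, "jaw": 1},
  {"dx": 0, "dy": 0, "dz": 0, "roll": 0, "jaw": 1},
  {"dx": 0, "dy": 0, "dz": -1.5, "roll": 0, "jaw": 1},
  {"dx": 0, "dy": 0, "dz": -1.5, "roll": 0, "jaw": 1},
  {"dx": 0, "dy": 0, "dz": -1.5, "roll": 0, "jaw": 1},
  {"dx": 0, "dy": 0, "dz": 0, "roll": 0, "jaw": 1},
])

```text
time_s: 11.42
ee_pos: [0.4723, 0.0349, 0.0851]
eef_rot: [3.141, -0.0, 0.667]
force: [0.3, 0.1, -1.3]
grip_width: 0.0428
grip_force: 25.0
```

```bash
python3 g.py
```

```text
11.4167 [0.4723 0.0349 0.0851] [ 3.141 -0.     0.667] F [ 0.28  0.09 -1.26] M [-0.049  0.004 -0.075] tau6 -0.027 q6 0.9 24.999646396609023 0.042831016272160405
```

Lifting freely: 5 mm up, with only the cap's weight on the wrist. Continuing to about 60 mm.

Request:
send_rows([
  {"dx": 0, "dy": 0, "dz": -5, "roll": 0, "jaw": 1},
  {"dx": 0, "dy": 0, "dz": -6, "roll": 0, "jaw": 1},
  {"dx": 0, "dy": 0, "dz": -8, "roll": 0, "jaw": 1},
  {"dx": 0, "dy": 0, "dz": -8, "roll": 0, "jaw": 1},
  {"dx": 0, "dy": 0, "dz": -8, "roll": 0, "jaw": 1},
  {"dx": 0, "dy": 0, "dz": -8, "roll": 0, "jaw": 1},
  {"dx": 0, "dy": 0, "dz": -7, "roll": 0, "jaw": 1},
  {"dx": 0, "dy": 0, "dz": -5, "roll": 0, "jaw": 1},
  {"dx": 0, "dy": 0, "dz": 0, "roll": 0, "jaw": 1},
  {"dx": 0, "dy": 0, "dz": 0, "roll": 0, "jaw": 1},
  {"dx": 0, "dy": 0, "dz": 0, "roll": 0, "jaw": 1},
])

```text
time_s: 12.33
ee_pos: [0.472, 0.0349, 0.1394]
eef_rot: [-3.141, 0.0, 0.666]
force: [0.2, 0.3, -1.8]
grip_width: 0.0437
grip_force: 25.0
```

```bash
python3 g.py
python3 - <<'E'
from h import *
a=shot('scene','s6');b=shot('side','d6')
def crop(c,u0,v0,u1,v1):return cv2.resize(c['frame'][v0:v1,u0:u1,::-1],(400,400),interpolation=cv2.INTER_CUBIC)
cv2.imwrite('pics/m6.png',np.hstack([crop(a,260,180,400,320),crop(b,180,80,320,220)]))
E
```

```text
12.3333 [0.472  0.0349 0.1394] [-3.141  0.     0.666] F [ 0.19  0.3  -1.81] M [-0.034  0.026  0.003] tau6 -0.0 q6 0.901 24.999768175184727 0.04369153237983311
```

View pics/m6.png

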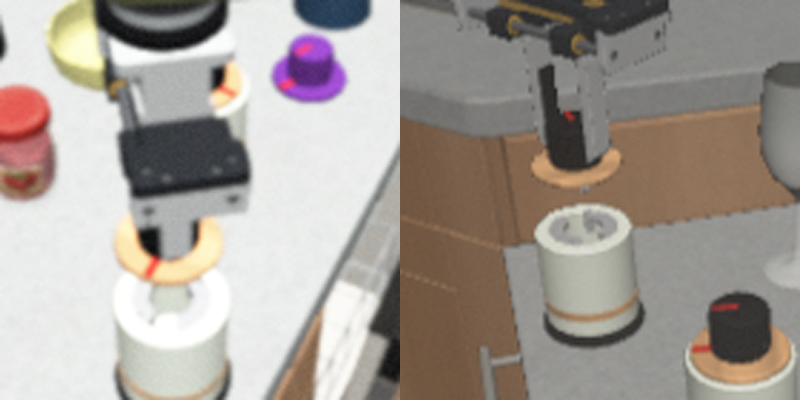

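The cap hangs level and clear, about 59 mm above the open canister (brim at (577,165), mouth at (585,225)). The right canister is untouched.

```bash
python3 -c "
from station import *
print(hand_in())"
```

```text
the job is handed in; nothing more can be done
None
```

The left cap is off and held level about 59 mm above its canister; it opened clockwise, after anticlockwise came to the closed stop, and the job is handed in (no verdict was shown).

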